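Tap a stuck receiver out of its docking sleeve

TASK

The wireless receiver is stuck in its grey docking sleeve. With the mallet, tap it forward lightly behind the left and right ears of its front panel by turns, changing sides as soon as you feel it bind, until the rubber buffers let go and it slides freely; keep your hands off it until then. Put the mallet back, standing on its head on the blue tool mat, then draw the receiver straight out by its black bar until it lies wholly clear of the sleeve, flat on the board, let go, and leave everything else alone.

Things in the scene. Friction and masses are not known exactly. Their poses are not given: they have to be found in the camera images.
- sleeve: Grey steel docking sleeve, a box open at its front, fixed on a plywood board 10 mm thick, 230 mm wide, from 100 mm behind to 150 mm ahead of the sleeve's mouth. Outside 128 wide, 90 deep, 45 mm high above the board. Origin: on the table top under the middle of the mouth; x out of the mouth (the way the receiver comes out, away from the robot), y to its left, z up.
- mouth (a point): Middle of the sleeve's mouth, 22 mm above the board. Opening 118 mm wide, sides lined with grippy rubber. Pushed on one ear, that side of the receiver moves at 4 to 12 N and comes out 4 to 9 mm while the other ear hardly moves; then it stands askew and binds: pushing harder only drives the force up. Pushing the other ear now brings it round and further out.
- buffers (a point): Midpoint between two sprung rubber buffers hidden in the sleeve, 66 mm behind the mouth, that clamp the rear end of the chassis from left and right. They let go once the receiver's origin stands 16 mm out of the mouth; from there it slides with a few newtons.
- receiver: Stuck receiver, 0.5 to 0.75 kg: steel chassis 116 wide, 80 deep, 38 mm high with its two plastic runners, on an aluminium panel 210 wide, 42 high, 5 mm thick; its ends (ears) stand out 41 mm beside the sleeve. Origin: panel's rear face, middle of the width, on the board; x out of the sleeve, y left. Starts 2 to 4 mm out, up to 0.5 deg askew. Mallet forces above 22 N damage it.
- ear_left (a point): Centre of the bare rear face of the left ear (+y) of the receiver's panel, 86 mm left of its middle and 22 mm above the board: the spot to tap, towards +x of the sleeve.
- ear_right (a point): The same on the right ear (-y).
- pull_bar (a point): Middle of the black round pull bar on the front panel: 80 mm long, parallel to the panel, 10 mm thick, its axis 40 mm ahead of the panel's front face and 28 mm above the board, open from above; it is joined to the panel at both ends.
- mallet: Stubby mallet, 112 mm tall, about 0.22 kg, standing on its head, handle up. Head 76 long (x), 34 wide (y), 34 mm high, black with a soft orange striking face at either end (+x and -x). Wooden handle upright on the middle of the head, 26 (x) by 20 mm (y), from 34 to 112 mm above the underside. Origin: middle of the head's underside.
- toolmat: Blue tool mat, 150 (x) by 130 (y) by 4 mm, fixed, to the left or the right of the sleeve; the mallet stands near its middle. Origin: middle of its underside on the table.
- mouse: Black computer mouse, 105 x 60 x 35 mm, to be left alone.
- callbox: Silver box with a red push button, 90 x 110 x 54 mm, to be left alone.
- screwdriver: Screwdriver with red handle, 200 mm long, to be left alone.
- tape: Roll of yellow tape, 90 mm across, 22 mm high, to be left alone.
- mug: White mug, 90 mm high, to be left alone.
- mic: Microphone on a desk stand with a round foot 150 mm across, about 220 mm high, to be left alone.
- screwtray: Blue tray of screws, 110 x 90 x 22 mm, on the other side of the sleeve from the tool mat, to be left alone.
There are look-alikes about, which are no part of the job. There is more than one size of the receiver; the job needs the larger.

How it is judged:
By the outcome, as a careful person would: the job done as asked, in the order asked, and still so for the second after the job is handed in, with the robot touching nothing.
It also fails if it takes over 72 s, if anything falls off the work surface, if the arm or the gripper's body presses on something with over 40 N, if the wrist force passes 120 N, or if a joint passes its speed limit or range.

ROBOT

A 6-joint arm with a two-finger parallel gripper is mounted at the origin on the work surface. World frame = base frame: x ahead of the robot, y to its left, z up, the work surface at z = 0. Lengths are in mm, angles in rad, forces in N, time in s.
With the tool pointing down it reaches from about 350 to 975 mm from the base axis. Payload 7.1 kg.
Tool frame: the origin (TCP) lies at the very end of the fingers, on their centre line; the grasp point (between the pads) lies 19 mm behind it (ctrl.tcp_to_grasp is the distance from the TCP to the grasp point, in mm); z points along the fingers, x is the direction in which the jaws open and shut, and the axes are right-handed (so a half turn about z gives the same grasp; the last joint's range is limited). The gripper opens to 88 mm and grips with 3 to 60 N. Pads are 20 mm wide; open, the fingers measure 115 mm over their backs; the gripper's body (75 mm by 178 mm) begins 61 mm behind the grasp point.
Start: joints at [1.204, 0.423, 1.63, -0, 1.089, -0.019], TCP at [212.987, 587.572, 222.675] pointing down, gripper open.
Joint ranges: [-3, 3], [-0.9, 2.11], [0.09, 2.58], [-1.31, 4.45], [0.11, 2.69], [-2.54, 2.54]. Speed limits (rad/s): [2.39, 2.39, 3.01, 3.14, 3.14, 3.14].

INTERFACE

Orientations are given as a rotation vector (axis times angle).
In Python, from workcell import get_obs, viewer, ctrl, masks_of gives the robot as it stands. The module is installed in compiled form; this text tells all that it offers.
- The arm moves only by the shell command python3 -m inch 'ROWS'. ROWS is JSON, a list of rows, each an object of numbers: "tx", "ty", "tz": the shift along the tool's x, y, z in cm; "ax", "ay", "az": the turn, a rotation vector about the tool's x, y, z in degrees; "jaw": the opening, from 0 (shut) to 1 (fully open). In form: [{"tx": .., "ty": .., "tz": .., "ax": .., "ay": .., "az": .., "jaw": ..}, ...]. A call has 1 to 12 rows; each row shifts and turns the commanded pose from where the row before left it, along the tool's axes as they then stand; what a row does not reach is not made up. A row lasts 1/8 s, in which the tool goes at most 62.5 mm and 10.7 degrees, less where a joint would pass 70% of its speed; a pose out of reach is approached as far as the arm can. A call is refused whole if a number of a shift passes 6.25 or a number of a turn 10.7, either way. A call with a gripper value outside its range is refused whole. The fingers move at their own pace and stop on an object; the grip force is fixed at half the most. Time passes only in rows, so rows that do not move let the fingers close. It gives the time, the measured TCP pose, the force and the opening at its end, in the units of the state.
- get_obs(): the state, without advancing time (a new reading comes with each control period).
- viewer.get_image(name): name is "scene" or "top"; returns (picture, depth): 480x640x3 uint8, red, green, blue; 480x640 float32, mm along the optical axis (not along the pixel's ray), 0 where there is no reading.
- viewer.get_calibration(name): a dict with "fx", "fy", "cx", "cy" (pixels), "rvec" (rotation vector, rad) and "tvec" (3), from world to camera coordinates, as OpenCV has them. Camera axes: x right, y down, z forward; pixel columns grow to the right and rows downward; lengths in mm; the calibration is good to about 2 mm. A picture is of the moment at which its call begins. get_calibration takes no time and is no camera call.
- ctrl.close_job(): hands the job in, once; it reports no verdict.
Trained networks look in the newest picture that a camera, given by its name, has taken for a name from the list of things; names that differ only in an ending like _2 or _b are one class to them, and where a whole thing is asked for, a point or a joint stands for the part that bears it (a point fixed in the world has none). Each returns a list of dicts, best first, with "score" (0 to 1); they miss things now and then, are a little off and sometimes report something else, mostly with a low value. They report only what shows in the picture. A call takes as long as a camera call. They do not tell look-alikes from the thing itself.
- masks_of(camera, thing): "pixels" (480x640 bool, what is visible of it) and "location" ([column, row] in pixels, amid what is visible of it).
The state is a dict: "t": time; "qpos": joint angles; "qvel": joint speeds; "joint_torque": joint torques, N m; "ee_pos": TCP position; "orientation": TCP orientation; "ft_force": force on the tool from outside, world axes, zero at the start; "moment": the same for the moment, N m; "width": finger opening in mm.
Only numpy, scipy, OpenCV 4.12 (cv2) and the standard library are available. Lean on these libraries where they do the work, as an engineer would, in place of code of your own. Each camera call takes 0.05 s, during which the arm holds its last target. There are 200 camera calls.

## Working session

There is one attempt and no reset: what is moved stays moved. The work goes in short steps, Python scripts to look and compute and a shell command to move; the robot and the scene stay as the last step left them, time stands still between calls to the robot, and variables do not carry over. Pictures are saved under pics/ and viewed, about 8 in all and at most 12, crops included, and the job is handed in when it is done.

```bash
mkdir -p pics
cat > h.py <<'E'
import numpy as np, cv2
from workcell import get_obs, viewer, ctrl, masks_of
from scipy.spatial.transform import Rotation as R
def cam(n):
    c=viewer.get_calibration(n); K=np.array([[c['fx'],0,c['cx']],[0,c['fy'],c['cy']],[0,0,1]])
    return K,R.from_rotvec(np.ravel(c['rvec'])).as_matrix(),np.ravel(c['tvec'])
def cloud(n,depth):
    K,Rm,t=cam(n); v,u=np.mgrid[0:480,0:640]
    P=np.stack([(u-K[0,2])/K[0,0]*depth,(v-K[1,2])/K[1,1]*depth,depth],-1)
    return (P-t)@Rm
def proj(n,p):
    K,Rm,t=cam(n); q=K@(Rm@np.array(p,float)+t); return q[:2]/q[2]
E
python3 - <<'E'
from h import *
o=get_obs(); print({k:np.round(v,3) for k,v in o.items()})
for n in("scene","top"):
    im,d=viewer.get_image(n); cv2.imwrite(f"pics/{n}0.png",im[:,:,::-1]); np.save(n+"_d.npy",d); np.save(n+"_im.npy",im); W=cloud(n,d)
    K,Rm,t=cam(n); print(n,"campos",np.round(-Rm.T@t))
    for th in("receiver","sleeve","mallet","toolmat","screwtray"):
        for m in masks_of(n,th)[:3]:
            p=m["pixels"]&(d>0); P=W[p]
            print(n,th,round(m["score"],2),np.round(m["location"]),p.sum(),np.round(np.median(P,0)),np.round(np.percentile(P,2,axis=0)),np.round(np.percentile(P,98,axis=0)))
E
```

```text
{'t': np.float64(0.0), 'qpos': array([ 1.204,  0.424,  1.631,  0.   ,  1.089, -0.019]), 'qvel': array([ 0.   , -0.   , -0.001, -0.001,  0.002, -0.001]), 'joint_torque': array([-1.0000e-03, -5.4462e+01, -2.7366e+01,  6.4000e-02,  2.3000e-02,
       -0.0000e+00]), 'ee_pos': array([212.817, 587.06 , 221.905]), 'orientation': array([ 2.572e+00,  1.803e+00, -2.000e-03]), 'ft_force': array([0.379, 0.679, 0.089]), 'moment': array([ 0.037,  0.016, -0.043]), 'width': np.float64(87.633)}
scene campos [1022. -628. 1028.]
scene receiver 0.69 [360. 211.] 558 [519.  39.  43.] [498. -64.  16.] [559. 134.  57.]
scene receiver 0.6 [340. 128.] 555 [252. 268.  25.] [194. 225.  -1.] [294. 336.  32.]
scene sleeve 0.55 [361. 220.] 5603 [550.  17.  12.] [422. -80.   5.] [660. 156.  58.]
scene mallet 0.78 [238. 279.] 608 [ 475. -342.   39.] [ 419. -360.    5.] [ 502. -318.  119.]
scene toolmat 0.57 [185. 375.] 4811 [ 594. -556.   18.] [ 518. -625.   10.] [ 648. -492.  232.]
scene toolmat 0.56 [234. 292.] 2285 [ 471. -357.    4.] [ 386. -406.   -0.] [ 535. -278.    9.]
scene screwtray 0.65 [423. 158.] 964 [509. 343.   9.] [452. 288.   1.] [570. 395.  24.]
scene screwtray 0.25 [477. 179.] 509 [676. 379.  25.] [629. 361.   7.] [719. 410.  35.]
top campos [ 300.  -66. 1339.]
top receiver 0.94 [193. 342.] 827 [245. 278.  25.] [207. 233.   0.] [297. 340.  32.]
top receiver 0.58 [404. 175.] 833 [ 732. -321.   42.] [ 683. -353.    0.] [ 775. -278.   91.]
top receiver 0.56 [280. 247.] 509 [523.  42.  44.] [492. -57.   8.] [559. 136.  57.]
top sleeve 0.61 [281. 243.] 6111 [523.  43.  11.] [404. -72.   4.] [652. 159.  58.]
top mallet 0.72 [409. 266.] 383 [ 452. -326.   39.] [ 421. -352.    7.] [ 492. -309.  118.]
top toolmat 0.69 [413. 267.] 1959 [ 453. -336.    4.] [ 383. -401.   -2.] [ 529. -273.   11.]
top screwtray 0.91 [175. 251.] 1249 [509. 347.   5.] [452. 296.  -2.] [565. 395.  24.]
```

Run:
```python
import cv2
a=cv2.imread("pics/top0.png"); cv2.imwrite("pics/top_c.png",cv2.resize(a[130:380,130:480],None,fx=2.28,fy=2.28,interpolation=cv2.INTER_CUBIC))
```

```text
(no output)
```

View pics/scene0.png

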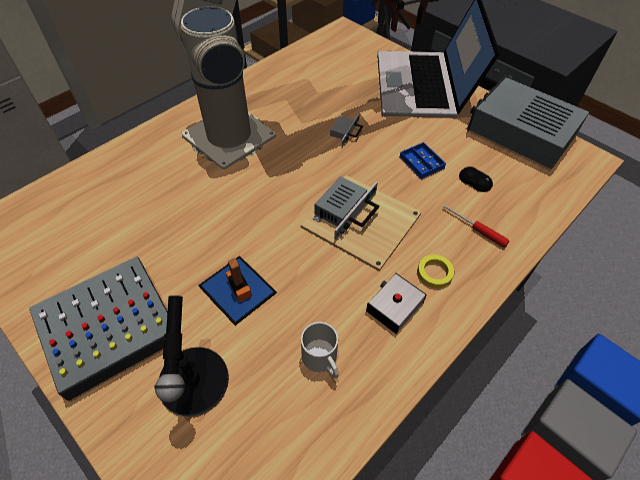

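View pics/top_c.png

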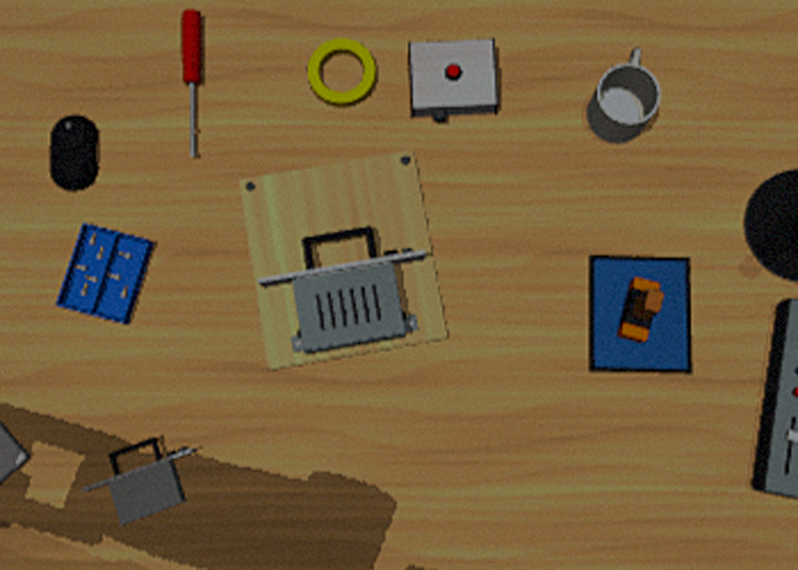

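The scene view shows the job's receiver and sleeve at (345,210) and the mallet on the mat at (237,280). The small look-alike receiver is at (345,128). The top crop shows the board turned about +8° and the mallet head about -14°. Next I'll fit exact poses.

```bash
cat > fit.py <<'E'
from h import *
def rect(P):
    (c,s,a)=cv2.minAreaRect(P[:,:2].astype(np.float32)); return np.round(c,1),np.round(s,1),round(a,1)
for n in("top","scene"):
    d=np.load(n+"_d.npy"); im=np.load(n+"_im.npy").astype(int); W=cloud(n,d); x,y,z=W[...,0],W[...,1],W[...,2]
    reg=(x>380)&(x<690)&(y>-110)&(y<190)&(d>0)
    print(n,"table z",np.median(z[(x>550)&(x<650)&(y>-250)&(y<-150)]))
    b=reg&(z>5.5)&(z<60); b=cv2.morphologyEx(b.astype(np.uint8),cv2.MORPH_OPEN,np.ones((5,5)))>0
    print(" board",rect(W[b]),np.median(z[reg&(z>7)&(z<13)]))
    s=reg&(z>51)&(z<60); print(" sleevetop+panel",s.sum(),rect(W[s]), np.median(z[s]))
    m=(x>390)&(x<520)&(y>-390)&(y<-280)&(d>0)
    print(" mat z",np.median(z[m&(z<10)]))
    h=m&(z>32)&(z<44); t=m&(z>105)&(z<125)
    print(" head",h.sum(),rect(W[h]),np.median(z[h])); print(" handletop",t.sum(),rect(W[t]),W[t].mean(0))
    o=m&(im[...,0]>1.7*im[...,2])&(z>9)&(z<60); print(" orange",o.sum(),W[o].mean(0))
    k=np.where(t)[0:]; print(" mat rect", rect(W[(im[...,2]>1.3*im[...,0])&(abs(z-4)<6)&(x>350)&(x<560)&(y>-430)&(y<-250)]))
    a=im[...,::-1].astype(np.uint8)
    u,v=proj(n,[455,-335,40]).astype(int); u2,v2=proj(n,[530,43,40]).astype(int)
    c1=a[v-40:v+40,u-50:u+50]; c2=a[v2-60:v2+60,u2-75:u2+75]
    print(" crops",(u-50,v-40),(u2-75,v2-60))
    cv2.imwrite(f"pics/{n}_j.png",np.hstack([cv2.resize(c1,(400,320),interpolation=2),cv2.resize(c2,(400,320),interpolation=2)]))
cv2.imwrite("pics/j.png",np.vstack([cv2.imread("pics/top_j.png")[:300],cv2.imread("pics/scene_j.png")[:300]]))
E
python3 fit.py
```

```text
top table z -0.54710367959622
 board (array([528.7,  43.5]), array([249.7, 229.9]), 10.1) 9.844584844704293
 sleevetop+panel 1435 (array([464.6,  31.7]), array([ 99.4, 208.7]), 9.9) 54.985951889421436
 mat z 3.7412778326361447
 head 202 (array([ 459.2, -332.1]), array([34.3, 75.6]), 73.5) 37.4454494908947
 handletop 78 (array([ 459.5, -332.8]), array([20., 26.]), 74.3) [ 459.05164375 -331.8198796   114.8275494 ]
 orange 172 [ 455.15551719 -327.44578127   37.13847073]
 mat rect (array([ 458.5, -339.2]), array([126.7, 144.1]), 88.5)
 crops (np.int64(361), np.int64(226)) (np.int64(203), np.int64(180))
scene table z 0.802501044259046
 board (array([531.2,  40.8]), array([252.1, 236.9]), 10.2) 10.587967902562118
 sleevetop+panel 1303 (array([467.8,  28.8]), array([101. , 210.9]), 10.1) 55.57411057791473
 mat z 4.663156714289437
 head 242 (array([ 463.5, -336.3]), array([34.3, 76.3]), 73.8) 37.87792589370204
 handletop 106 (array([ 463.9, -336.5]), array([20.3, 27.1]), 72.5) [ 465.57562564 -337.71479529  114.81683293]
 orange 253 [ 481.11119384 -344.70633058   34.19513134]
 mat rect (array([ 461.6, -344. ]), array([126.3, 148.3]), 88.5)
 crops (np.int64(185), np.int64(237)) (np.int64(287), np.int64(150))
```

View pics/j.png

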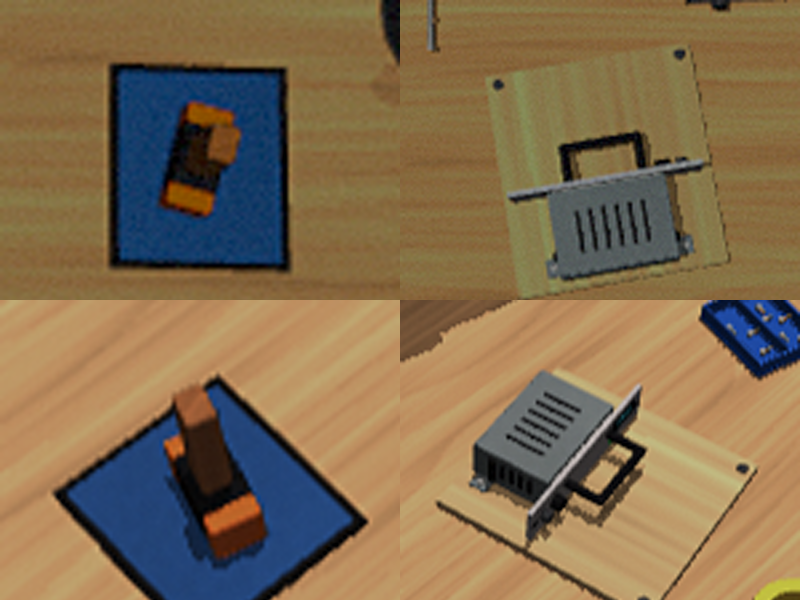

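The crops show the mallet with its handle upright on the mat, and the panel ears free beside the sleeve with the bar in front. Small lugs stand at the sleeve's rear corners, at crop (555,265) and (687,240). The averaged poses are:
- **Mouth:** (505.4, 37.8), yaw 10.1°
- **Mallet:** (461.5, -334), yaw -16.5°

```bash
cat > plan.py <<'E'
import sys; from h import *
# args: x,y,z,thetadeg waypoints (world TCP, tool-x angle) -> rows from the measured pose
def state():
    o=get_obs(); M=R.from_rotvec(o['orientation']).as_matrix(); return np.array(o['ee_pos']),np.degrees(np.arctan2(M[1,0],M[0,0])),M
def rows(p,th,wps,step=60,turn=10):
    for w in wps:
        w=np.array(w,float); n=int(np.ceil(max(np.linalg.norm(w[:3]-p)/step,abs(w[3]-th)/turn,1)))
        dp=(w[:3]-p)/n; dt=(w[3]-th)/n
        for i in range(n):
            a=np.radians(th); X=np.array([np.cos(a),np.sin(a),0]); Y=np.array([np.sin(a),-np.cos(a),0])
            print(f'tx {dp@X/10:.2f} ty {dp@Y/10:.2f} tz {-dp[2]/10:.2f} az {-dt:.2f}'); th+=dt
        p=w[:3]; print('--')
if __name__=="__main__":
    p,th,M=state(); print("now",np.round(p,1),round(th,2),"z axis",np.round(M[:,2],3),"F",np.round(get_obs()['ft_force'],1))
    rows(p,th,[list(map(float,a.split(','))) for a in sys.argv[1:]])
E
python3 plan.py 400,150,200,0 461.5,-334.2,160,-16.5 461.5,-334.2,46,-16.5
python3 - <<'E'
from h import *
for n in("top","scene"):
    d=np.load(n+"_d.npy"); W=cloud(n,d); a=np.radians(10.1); L=(W[...,:2]-[505.4,37.8])@np.array([[np.cos(a),-np.sin(a)],[np.sin(a),np.cos(a)]])
    for s in(1,-1):
        m=(L[...,0]>-100)&(L[...,0]<-5)&(s*L[...,1]>66)&(s*L[...,1]<108)&(W[...,2]>14)
        if m.sum(): print(n,s,m.sum(),np.round(np.c_[L[m],W[m][:,2]][::max(1,m.sum()//12)],0).tolist())
E
```

```text
now [213.  587.6 222.7] 70.07 z axis [-0. -0. -1.] F [ 0.3 -0.3 -0.1]
tx -4.35 ty 4.06 tz 0.28 az 8.76
tx -3.68 ty 4.68 tz 0.28 az 8.76
tx -2.92 ty 5.18 tz 0.28 az 8.76
tx -2.10 ty 5.57 tz 0.28 az 8.76
tx -1.23 ty 5.82 tz 0.28 az 8.76
tx -0.33 ty 5.94 tz 0.28 az 8.76
tx 0.58 ty 5.92 tz 0.28 az 8.76
tx 1.48 ty 5.76 tz 0.28 az 8.76
--
tx 0.68 ty 5.38 tz 0.44 az 1.83
tx 0.86 ty 5.36 tz 0.44 az 1.83
tx 1.03 ty 5.33 tz 0.44 az 1.83
tx 1.20 ty 5.29 tz 0.44 az 1.83
tx 1.36 ty 5.25 tz 0.44 az 1.83
tx 1.53 ty 5.20 tz 0.44 az 1.83
tx 1.70 ty 5.15 tz 0.44 az 1.83
tx 1.86 ty 5.09 tz 0.44 az 1.83
tx 2.02 ty 5.03 tz 0.44 az 1.83
--
tx 0.00 ty 0.00 tz 5.70 az -0.00
tx 0.00 ty 0.00 tz 5.70 az -0.00
--
top 1 37 [[-13.0, 85.0, 15.0], [-21.0, 106.0, 14.0], [-30.0, 70.0, 16.0], [-34.0, 100.0, 15.0], [-45.0, 101.0, 15.0], [-63.0, 69.0, 43.0], [-66.0, 69.0, 48.0], [-64.0, 95.0, 17.0], [-73.0, 77.0, 14.0], [-76.0, 74.0, 17.0], [-79.0, 77.0, 15.0], [-84.0, 96.0, 14.0], [-88.0, 105.0, 17.0]]
top -1 33 [[-14.0, -103.0, 16.0], [-16.0, -100.0, 15.0], [-25.0, -86.0, 14.0], [-29.0, -106.0, 15.0], [-32.0, -91.0, 14.0], [-34.0, -67.0, 16.0], [-40.0, -98.0, 16.0], [-49.0, -67.0, 16.0], [-54.0, -78.0, 15.0], [-62.0, -74.0, 16.0], [-64.0, -68.0, 15.0], [-70.0, -105.0, 15.0], [-71.0, -78.0, 15.0], [-74.0, -72.0, 21.0], [-76.0, -69.0, 16.0], [-94.0, -106.0, 14.0], [-98.0, -97.0, 15.0]]
scene 1 6 [[-95.0, 97.0, 14.0], [-60.0, 102.0, 15.0], [-46.0, 97.0, 14.0], [-39.0, 102.0, 14.0], [-24.0, 100.0, 17.0], [-11.0, 89.0, 18.0]]
scene -1 108 [[-74.0, -67.0, 59.0], [-67.0, -68.0, 49.0], [-55.0, -67.0, 48.0], [-60.0, -68.0, 36.0], [-48.0, -67.0, 40.0], [-35.0, -67.0, 45.0], [-85.0, -80.0, 14.0], [-38.0, -67.0, 34.0], [-45.0, -66.0, 24.0], [-31.0, -67.0, 30.0], [-34.0, -67.0, 15.0], [-42.0, -90.0, 15.0]]
```

```bash
python3 -m inch '[{"tx":-4.35,"ty":4.06,"tz":0.28,"az":8.76,"jaw":1},{"tx":-3.68,"ty":4.68,"tz":0.28,"az":8.76,"jaw":1},{"tx":-2.92,"ty":5.18,"tz":0.28,"az":8.76,"jaw":1},{"tx":-2.1,"ty":5.57,"tz":0.28,"az":8.76,"jaw":1},{"tx":-1.23,"ty":5.82,"tz":0.28,"az":8.76,"jaw":1},{"tx":-0.33,"ty":5.94,"tz":0.28,"az":8.76,"jaw":1},{"tx":0.58,"ty":5.92,"tz":0.28,"az":8.76,"jaw":1},{"tx":1.48,"ty":5.76,"tz":0.28,"az":8.76,"jaw":1},{"tx":0.68,"ty":5.38,"tz":0.44,"az":1.83,"jaw":1},{"tx":0.86,"ty":5.36,"tz":0.44,"az":1.83,"jaw":1},{"tx":1.03,"ty":5.33,"tz":0.44,"az":1.83,"jaw":1},{"tx":1.2,"ty":5.29,"tz":0.44,"az":1.83,"jaw":1}]'; python3 plan.py 461.5,-334.2,160,-16.5
```

```text
now [213.  587.6 222.7] 70.07 z axis [-0. -0. -1.] F [ 0.3 -0.3 -0.1]
tx -4.89 ty 3.42 tz 0.39 az 5.41
tx -4.54 ty 3.87 tz 0.39 az 5.41
tx -4.16 ty 4.28 tz 0.39 az 5.41
tx -3.73 ty 4.65 tz 0.39 az 5.41
tx -3.28 ty 4.98 tz 0.39 az 5.41
tx -2.79 ty 5.27 tz 0.39 az 5.41
tx -2.29 ty 5.51 tz 0.39 az 5.41
tx -1.76 ty 5.70 tz 0.39 az 5.41
tx -1.21 ty 5.84 tz 0.39 az 5.41
tx -0.65 ty 5.93 tz 0.39 az 5.41
tx -0.09 ty 5.97 tz 0.39 az 5.41
tx 0.47 ty 5.95 tz 0.39 az 5.41
tx 1.03 ty 5.88 tz 0.39 az 5.41
tx 1.58 ty 5.75 tz 0.39 az 5.41
tx 2.12 ty 5.58 tz 0.39 az 5.41
tx 2.63 ty 5.35 tz 0.39 az 5.41
--$[0]: bad value
```

```bash
python3 -m inch '[{"tx":-4.35,"ty":4.06,"tz":0.28,"ax":0,"ay":0,"az":8.76,"jaw":1}]'; python3 -m inch --help | head -30
```

```text
t: 0.72
ee_pos: [236.1, 535.0, 220.1]
orientation: [-2.701, -1.601, -0.003]
ft_force: [2.0, -0.2, -0.3]
width: 87.8invalid input: not JSON, or not a number
```

```bash
python3 -m inch '[{"tx":-3.68,"ty":4.68,"tz":0.28,"ax":0,"ay":0,"az":8.76,"jaw":1},{"tx":-2.92,"ty":5.18,"tz":0.28,"ax":0,"ay":0,"az":8.76,"jaw":1},{"tx":-2.1,"ty":5.57,"tz":0.28,"ax":0,"ay":0,"az":8.76,"jaw":1},{"tx":-1.23,"ty":5.82,"tz":0.28,"ax":0,"ay":0,"az":8.76,"jaw":1},{"tx":-0.33,"ty":5.94,"tz":0.28,"ax":0,"ay":0,"az":8.76,"jaw":1},{"tx":0.58,"ty":5.92,"tz":0.28,"ax":0,"ay":0,"az":8.76,"jaw":1},{"tx":1.48,"ty":5.76,"tz":0.28,"ax":0,"ay":0,"az":8.76,"jaw":1},{"tx":0.68,"ty":5.38,"tz":0.44,"ax":0,"ay":0,"az":1.83,"jaw":1},{"tx":0.86,"ty":5.36,"tz":0.44,"ax":0,"ay":0,"az":1.83,"jaw":1},{"tx":1.03,"ty":5.33,"tz":0.44,"ax":0,"ay":0,"az":1.83,"jaw":1},{"tx":1.2,"ty":5.29,"tz":0.44,"ax":0,"ay":0,"az":1.83,"jaw":1},{"tx":0,"ty":0,"tz":0,"ax":0,"ay":0,"az":0,"jaw":1}]'; python3 plan.py 461.5,-334.2,160,-16.5
```

```text
t: 2.22
ee_pos: [427.7, -68.5, 182.7]
orientation: [3.134, -0.21, 0.001]
ft_force: [-0.9, 0.2, -0.7]
width: 87.5
now [427.7 -68.5 182.7] -7.65 z axis [ 0.001 -0.    -1.   ] F [-0.9  0.2 -0.7]
tx 1.38 ty 5.18 tz 0.45 az 1.77
tx 1.54 ty 5.13 tz 0.45 az 1.77
tx 1.69 ty 5.08 tz 0.45 az 1.77
tx 1.85 ty 5.03 tz 0.45 az 1.77
tx 2.00 ty 4.97 tz 0.45 az 1.77
--
```

Tracking is good, so I'll move on above the mallet and settle there.

```bash
python3 -m inch '[{"tx":1.38,"ty":5.18,"tz":0.45,"ax":0,"ay":0,"az":1.77,"jaw":1},{"tx":1.54,"ty":5.13,"tz":0.45,"ax":0,"ay":0,"az":1.77,"jaw":1},{"tx":1.69,"ty":5.08,"tz":0.45,"ax":0,"ay":0,"az":1.77,"jaw":1},{"tx":1.85,"ty":5.03,"tz":0.45,"ax":0,"ay":0,"az":1.77,"jaw":1},{"tx":2.0,"ty":4.97,"tz":0.45,"ax":0,"ay":0,"az":1.77,"jaw":1},{"tx":0,"ty":0,"tz":0,"ax":0,"ay":0,"az":0,"jaw":1},{"tx":0,"ty":0,"tz":0,"ax":0,"ay":0,"az":0,"jaw":1}]'; python3 plan.py 461.5,-334.2,46,-16.5
```

```text
t: 3.1
ee_pos: [462.3, -329.6, 159.9]
orientation: [-3.11, 0.441, 0.002]
ft_force: [-0.4, 0.7, 0.4]
width: 88.0
now [ 462.3 -329.6  159.9] -16.14 z axis [-0.001  0.001 -1.   ] F [-0.4  0.7  0.4]
tx 0.02 ty 0.23 tz 5.69 az 0.18
tx 0.02 ty 0.23 tz 5.69 az 0.18
--
```

```bash
python3 -m inch '[{"tx":0.03,"ty":0.46,"tz":0,"ax":0,"ay":0,"az":0.36,"jaw":1},{"tx":0,"ty":0,"tz":5.6,"ax":0,"ay":0,"az":0,"jaw":1},{"tx":0,"ty":0,"tz":4.0,"ax":0,"ay":0,"az":0,"jaw":1},{"tx":0,"ty":0,"tz":1.9,"ax":0,"ay":0,"az":0,"jaw":1},{"tx":0,"ty":0,"tz":0,"ax":0,"ay":0,"az":0,"jaw":0},{"tx":0,"ty":0,"tz":0,"ax":0,"ay":0,"az":0,"jaw":0},{"tx":0,"ty":0,"tz":0,"ax":0,"ay":0,"az":0,"jaw":0},{"tx":0,"ty":0,"tz":0,"ax":0,"ay":0,"az":0,"jaw":0},{"tx":0,"ty":0,"tz":0,"ax":0,"ay":0,"az":0,"jaw":0},{"tx":0,"ty":0,"tz":0,"ax":0,"ay":0,"az":0,"jaw":0}]'; python3 plan.py
```

```text
t: 4.35
ee_pos: [461.6, -335.6, 45.4]
orientation: [3.109, -0.452, 0.0]
ft_force: [0.0, 0.5, 0.5]
width: 31.5
now [ 461.6 -335.6   45.4] -16.54 z axis [ 0. -0. -1.] F [0.  0.5 0.5]
```

```bash
python3 -m inch '[{"tx":0,"ty":0,"tz":0,"ax":0,"ay":0,"az":0,"jaw":0},{"tx":0,"ty":0,"tz":0,"ax":0,"ay":0,"az":0,"jaw":0},{"tx":0,"ty":0,"tz":-1.0,"ax":0,"ay":0,"az":0,"jaw":0},{"tx":0,"ty":0,"tz":-3,"ax":0,"ay":0,"az":0,"jaw":0},{"tx":0,"ty":0,"tz":-4,"ax":0,"ay":0,"az":0,"jaw":0},{"tx":0,"ty":0,"tz":0,"ax":0,"ay":0,"az":0,"jaw":0}]'; python3 plan.py 473.6,-57.2,125,10.1 473.6,-57.2,62,10.1
```

```text
t: 5.1
ee_pos: [463.3, -336.8, 128.2]
orientation: [3.106, -0.451, 0.008]
ft_force: [-0.1, -0.4, -2.6]
width: 26.2
now [ 463.3 -336.8  128.2] -16.54 z axis [ 0.005 -0.004 -1.   ] F [-0.1 -0.4 -2.6]
tx -1.39 ty -5.42 tz 0.06 az -5.33
tx -0.89 ty -5.52 tz 0.06 az -5.33
tx -0.37 ty -5.58 tz 0.06 az -5.33
tx 0.15 ty -5.59 tz 0.06 az -5.33
tx 0.67 ty -5.55 tz 0.06 az -5.33
--
tx 0.00 ty 0.00 tz 3.15 az -0.00
tx 0.00 ty 0.00 tz 3.15 az -0.00
--
```

Grip is good (26.2 mm). I'll go to a point behind the right ear, staying above it, then look.

```bash
python3 -m inch '[{"tx":-1.39,"ty":-5.42,"tz":0.06,"ax":0,"ay":0,"az":-5.33,"jaw":0},{"tx":-0.89,"ty":-5.52,"tz":0.06,"ax":0,"ay":0,"az":-5.33,"jaw":0},{"tx":-0.37,"ty":-5.58,"tz":0.06,"ax":0,"ay":0,"az":-5.33,"jaw":0},{"tx":0.15,"ty":-5.59,"tz":0.06,"ax":0,"ay":0,"az":-5.33,"jaw":0},{"tx":0.67,"ty":-5.55,"tz":0.06,"ax":0,"ay":0,"az":-5.33,"jaw":0},{"tx":0,"ty":0,"tz":0,"ax":0,"ay":0,"az":0,"jaw":0},{"tx":0,"ty":0,"tz":0,"ax":0,"ay":0,"az":0,"jaw":0}]'; python3 plan.py 473.6,-57.2,62,10.1
cat > look.py <<'E'
import sys; from h import *
n,f=sys.argv[1:3]; c=list(map(int,sys.argv[3:7]))
im,d=viewer.get_image(n); np.save("L_d.npy",d); a=im[c[1]:c[3],c[0]:c[2],::-1]; k=min(800/a.shape[1],600/a.shape[0]); cv2.imwrite(f,cv2.resize(a,None,fx=k,fy=k,interpolation=cv2.INTER_CUBIC))
E
python3 look.py scene pics/l1.png 260 130 460 280
```

```text
t: 5.98
ee_pos: [471.4, -56.1, 121.6]
orientation: [3.129, 0.278, -0.002]
ft_force: [0.2, 0.4, -2.0]
width: 25.7
now [471.4 -56.1 121.6] 10.14 z axis [-0.001 -0.    -1.   ] F [ 0.2  0.4 -2. ]
tx 0.20 ty 0.15 tz 5.96 az 0.04
--
```

View pics/l1.png

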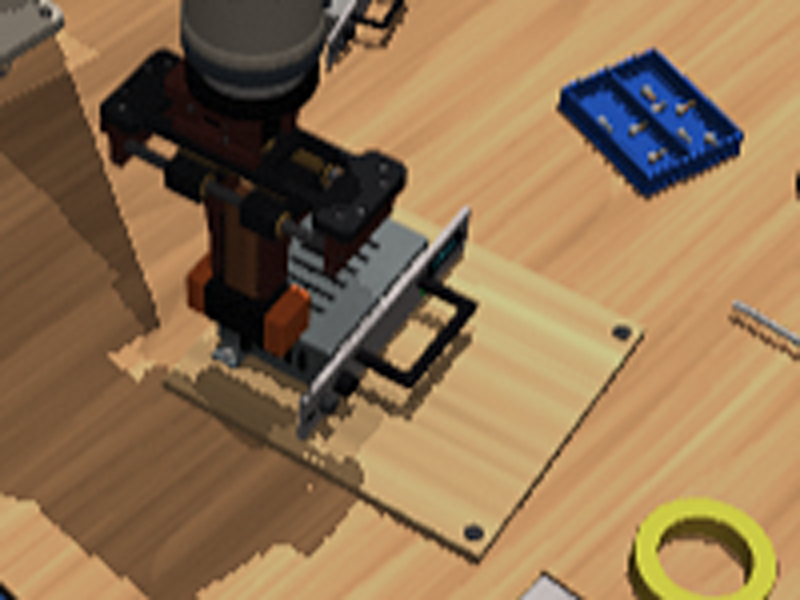

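The mallet sits upright in the jaws at (250,300), in line with the right ear at (305,420). I'll lower it behind the ear.

```bash
python3 -m inch '[{"tx":0.1,"ty":0.15,"tz":3,"ax":0,"ay":0,"az":0,"jaw":0},{"tx":0.1,"ty":0,"tz":2.8,"ax":0,"ay":0,"az":0,"jaw":0},{"tx":0,"ty":0,"tz":0,"ax":0,"ay":0,"az":0,"jaw":0},{"tx":0,"ty":0,"tz":0,"ax":0,"ay":0,"az":0,"jaw":0}]'; python3 -m inch '[{"tx":0.2,"ty":0,"tz":0,"ax":0,"ay":0,"az":0,"jaw":0},{"tx":0.2,"ty":0,"tz":0,"ax":0,"ay":0,"az":0,"jaw":0},{"tx":0.1,"ty":0,"tz":0,"ax":0,"ay":0,"az":0,"jaw":0},{"tx":0.1,"ty":0,"tz":0,"ax":0,"ay":0,"az":0,"jaw":0}]'
```

```text
t: 6.52
ee_pos: [474.3, -58.1, 64.6]
orientation: [3.129, 0.274, 0.001]
ft_force: [-0.3, 0.9, -2.2]
width: 25.8
t: 7.02
ee_pos: [480.1, -56.1, 64.4]
orientation: [3.129, 0.277, 0.001]
ft_force: [0.1, -0.3, -2.4]
width: 26.2
```

```bash
cat > loc.py <<'E'
from h import *
o=get_obs(); a=np.radians(10.1); c,s=np.cos(a),np.sin(a); q=np.array([[c,s],[-s,c]])
f=np.array([[c,s],[-s,c]])@o['ft_force'][:2]
print("t",round(o['t'],2),"local",np.round(q@(o['ee_pos'][:2]-[505.4,37.8]),1),"z",round(o['ee_pos'][2],1),"Floc",np.round(f,1),round(o['ft_force'][2],1))
E
python3 loc.py
```

```text
t 7.03 local [-41.4 -88. ] z 64.4 Floc [ 0.1 -0.3] -2.4
```

```bash
M='{"tx":0,"ty":0}'; python3 -m inch '[{"tx":0.1,"ty":0,"tz":0,"ax":0,"ay":0,"az":0,"jaw":0},{"tx":0.1,"ty":0,"tz":0,"ax":0,"ay":0,"az":0,"jaw":0},{"tx":0.1,"ty":0,"tz":0,"ax":0,"ay":0,"az":0,"jaw":0}]' >/dev/null; python3 loc.py;  python3 -m inch '[{"tx":0.1,"ty":0,"tz":0,"ax":0,"ay":0,"az":0,"jaw":0},{"tx":0.1,"ty":0,"tz":0,"ax":0,"ay":0,"az":0,"jaw":0}]' >/dev/null; python3 loc.py
```

```text
t 7.4 local [-38.6 -88. ] z 64.1 Floc [0.5 0.9] -2.0
t 7.65 local [-36.5 -88. ] z 64.2 Floc [-0.4  0.2] -2.2
```

```bash
python3 -m inch '[{"tx":0.1,"ty":0,"tz":0,"ax":0,"ay":0,"az":0,"jaw":0}]' >/dev/null; python3 loc.py;  python3 -m inch '[{"tx":0.1,"ty":0,"tz":0,"ax":0,"ay":0,"az":0,"jaw":0}]' >/dev/null; python3 loc.py;python3 -m inch '[{"tx":0.1,"ty":0,"tz":0,"ax":0,"ay":0,"az":0,"jaw":0}]' >/dev/null; python3 loc.py
```

```text
t 7.78 local [-35.5 -88. ] z 64.2 Floc [ 0.3 -0.3] -2.1
t 7.9 local [-34.5 -88. ] z 64.2 Floc [0.3 0.5] -2.5
t 8.03 local [-33.9 -87.9] z 64.1 Floc [-1.5 -1. ] -0.0
```

```bash
python3 -m inch '[{"tx":0.1,"ty":0,"tz":0,"ax":0,"ay":0,"az":0,"jaw":0}]' >/dev/null; python3 loc.py;  python3 -m inch '[{"tx":0.1,"ty":0,"tz":0,"ax":0,"ay":0,"az":0,"jaw":0}]' >/dev/null; python3 loc.py;python3 -m inch '[{"tx":0.1,"ty":0,"tz":0,"ax":0,"ay":0,"az":0,"jaw":0}]' >/dev/null; python3 loc.py
```

```text
t 8.15 local [-33.6 -87.8] z 64.0 Floc [-4.2 -1. ] 0.5
t 8.28 local [-32.9 -87.7] z 63.9 Floc [-4.9 -0.2] 0.4
t 8.4 local [-32.3 -87.6] z 63.9 Floc [-5.8 -1. ] 0.1
```

```bash
for i in 1; do python3 -m inch '[{"tx":0.1,"ty":0,"tz":0,"ax":0,"ay":0,"az":0,"jaw":0},{"tx":0.1,"ty":0,"tz":0,"ax":0,"ay":0,"az":0,"jaw":0}]' >/dev/null; python3 loc.py;  python3 -m inch '[{"tx":0.1,"ty":0,"tz":0,"ax":0,"ay":0,"az":0,"jaw":0}]' >/dev/null; python3 loc.py;python3 -m inch '[{"tx":0.1,"ty":0,"tz":0,"ax":0,"ay":0,"az":0,"jaw":0}]' >/dev/null; python3 loc.py; done
```

```text
t 8.65 local [-31.  -87.4] z 63.7 Floc [-8.2 -0.5] 1.8
t 8.78 local [-30.4 -87.3] z 63.6 Floc [-9.7  0.7] 4.0
t 8.9 local [-30.1 -87.2] z 63.5 Floc [-10.6   0.6] 4.7
```

```bash
python3 -m inch '[{"tx":0.1,"ty":0,"tz":0,"ax":0,"ay":0,"az":0,"jaw":0}]' >/dev/null; python3 loc.py;  python3 -m inch '[{"tx":0.1,"ty":0,"tz":0,"ax":0,"ay":0,"az":0,"jaw":0}]' >/dev/null; python3 loc.py; python3 look.py top pics/l2.png 200 180 360 300; python3 plan.py
```

```text
t 9.03 local [-29.6 -87. ] z 63.4 Floc [-11.9   0.6] 4.7
t 9.15 local [-29.4 -86.9] z 63.3 Floc [-15.6  -0.8] 6.6
now [491.7 -52.9  63.3] 10.18 z axis [-0.01   0.001 -1.   ] F [-13.8  -3.    5.5]
```

View pics/l2.png

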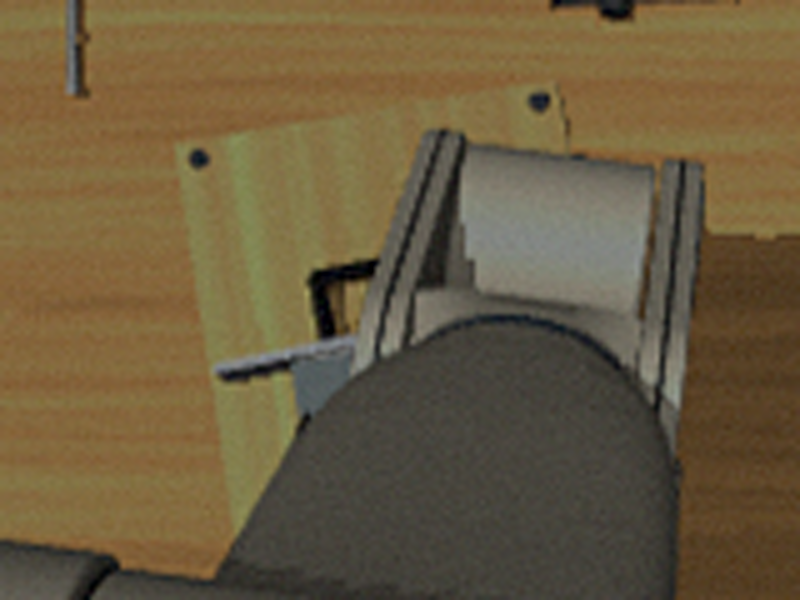

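The arm hides most of it, but the left ear at (230,368) hasn't moved. Force jumped to 15.6 N with little motion, so the receiver is bound. I'll change to the left ear.

```bash
python3 -m inch '[{"tx":-2.2,"ty":0,"tz":0,"ax":0,"ay":0,"az":0,"jaw":0},{"tx":0,"ty":0,"tz":-4.6,"ax":0,"ay":0,"az":0,"jaw":0},{"tx":0,"ty":-5.8,"tz":0,"ax":0,"ay":0,"az":0,"jaw":0},{"tx":0,"ty":-5.9,"tz":0,"ax":0,"ay":0,"az":0,"jaw":0},{"tx":0,"ty":-5.9,"tz":0,"ax":0,"ay":0,"az":0,"jaw":0},{"tx":0,"ty":0,"tz":0,"ax":0,"ay":0,"az":0,"jaw":0},{"tx":0,"ty":0,"tz":0,"ax":0,"ay":0,"az":0,"jaw":0}]'; python3 loc.py; python3 plan.py
```

```text
t: 10.07
ee_pos: [444.5, 116.5, 110.3]
orientation: [-3.129, -0.279, -0.002]
ft_force: [-0.5, -0.2, -3.6]
width: 25.5
t 10.07 local [-46.1  88.2] z 110.3 Floc [-0.5 -0.1] -3.6
now [444.5 116.5 110.3] 10.19 z axis [ 0.001  0.    -1.   ] F [-0.5 -0.2 -3.6]
```

```bash
python3 -m inch '[{"tx":0,"ty":0,"tz":4.6,"ax":0,"ay":0,"az":0,"jaw":0},{"tx":0,"ty":0,"tz":0,"ax":0,"ay":0,"az":0,"jaw":0},{"tx":0.4,"ty":0,"tz":0,"ax":0,"ay":0,"az":0,"jaw":0},{"tx":0.4,"ty":0,"tz":0,"ax":0,"ay":0,"az":0,"jaw":0}]'; python3 loc.py;  python3 -m inch '[{"tx":0.1,"ty":0,"tz":0,"ax":0,"ay":0,"az":0,"jaw":0},{"tx":0.1,"ty":0,"tz":0,"ax":0,"ay":0,"az":0,"jaw":0}]' >/dev/null; python3 loc.py;python3 -m inch '[{"tx":0.1,"ty":0,"tz":0,"ax":0,"ay":0,"az":0,"jaw":0},{"tx":0.1,"ty":0,"tz":0,"ax":0,"ay":0,"az":0,"jaw":0}]' >/dev/null; python3 loc.py;python3 -m inch '[{"tx":0.1,"ty":0,"tz":0,"ax":0,"ay":0,"az":0,"jaw":0}]' >/dev/null; python3 loc.py
```

```text
t: 10.58
ee_pos: [453.5, 117.4, 65.5]
orientation: [-3.129, -0.275, -0.004]
ft_force: [0.3, -0.4, -1.3]
width: 25.7
t 10.57 local [-37.1  87.5] z 65.5 Floc [ 0.2 -0.5] -1.3
t 10.82 local [-36.2  88. ] z 64.8 Floc [ 0.4 -0.8] -1.7
t 11.07 local [-34.8  88. ] z 64.2 Floc [-2.5 -1.1] -1.7
t 11.2 local [-34.4  88. ] z 64.0 Floc [-3.1 -0.4] 0.1
```

```bash
python3 -m inch '[{"tx":0.1,"ty":0,"tz":0,"ax":0,"ay":0,"az":0,"jaw":0},{"tx":0.1,"ty":0,"tz":0,"ax":0,"ay":0,"az":0,"jaw":0}]' >/dev/null; python3 loc.py;python3 -m inch '[{"tx":0.1,"ty":0,"tz":0,"ax":0,"ay":0,"az":0,"jaw":0}]' >/dev/null; python3 loc.py;python3 -m inch '[{"tx":0.1,"ty":0,"tz":0,"ax":0,"ay":0,"az":0,"jaw":0}]' >/dev/null; python3 loc.py;python3 -m inch '[{"tx":0.1,"ty":0,"tz":0,"ax":0,"ay":0,"az":0,"jaw":0}]' >/dev/null; python3 loc.py
```

```text
t 11.45 local [-32.5  87.9] z 63.9 Floc [-4.8 -0.5] -0.8
t 11.57 local [-31.5  87.8] z 63.9 Floc [-4.9 -0.9] -0.4
t 11.7 local [-30.8  87.8] z 63.9 Floc [-6.  -2.4] 1.3
t 11.82 local [-30.3  87.8] z 63.8 Floc [-6.7 -1.1] 1.6
```

```bash
python3 -m inch '[{"tx":0.1,"ty":0,"tz":0,"ax":0,"ay":0,"az":0,"jaw":0},{"tx":0.1,"ty":0,"tz":0,"ax":0,"ay":0,"az":0,"jaw":0}]' >/dev/null; python3 loc.py;python3 -m inch '[{"tx":0.1,"ty":0,"tz":0,"ax":0,"ay":0,"az":0,"jaw":0}]' >/dev/null; python3 loc.py;python3 -m inch '[{"tx":0.1,"ty":0,"tz":0,"ax":0,"ay":0,"az":0,"jaw":0}]' >/dev/null; python3 loc.py;python3 -m inch '[{"tx":0.1,"ty":0,"tz":0,"ax":0,"ay":0,"az":0,"jaw":0}]' >/dev/null; python3 loc.py
```

```text
t 12.07 local [-29.3  87.7] z 63.6 Floc [-10.5  -1.5] 3.2
t 12.2 local [-29.1  87.7] z 63.5 Floc [-12.6  -1.5] 3.8
t 12.32 local [-28.8  87.6] z 63.3 Floc [-13.1  -2.4] 5.9
t 12.45 local [-28.4  87.5] z 63.2 Floc [-13.8  -3.1] 5.0
```

```bash
python3 -m inch '[{"tx":-1.8,"ty":0,"tz":0,"ax":0,"ay":0,"az":0,"jaw":0},{"tx":0,"ty":0,"tz":-4.6,"ax":0,"ay":0,"az":0,"jaw":0},{"tx":0,"ty":5.8,"tz":0,"ax":0,"ay":0,"az":0,"jaw":0},{"tx":0,"ty":5.9,"tz":0,"ax":0,"ay":0,"az":0,"jaw":0},{"tx":0,"ty":5.9,"tz":0,"ax":0,"ay":0,"az":0,"jaw":0},{"tx":0,"ty":0,"tz":0,"ax":0,"ay":0,"az":0,"jaw":0},{"tx":0,"ty":0,"tz":4.6,"ax":0,"ay":0,"az":0,"jaw":0},{"tx":0,"ty":0,"tz":0,"ax":0,"ay":0,"az":0,"jaw":0},{"tx":0.4,"ty":0,"tz":0,"ax":0,"ay":0,"az":0,"jaw":0},{"tx":0,"ty":0,"tz":0,"ax":0,"ay":0,"az":0,"jaw":0}]'; python3 loc.py;  python3 -m inch '[{"tx":0.15,"ty":0,"tz":0,"ax":0,"ay":0,"az":0,"jaw":0},{"tx":0.15,"ty":0,"tz":0,"ax":0,"ay":0,"az":0,"jaw":0}]' >/dev/null; python3 loc.py;python3 -m inch '[{"tx":0.15,"ty":0,"tz":0,"ax":0,"ay":0,"az":0,"jaw":0},{"tx":0.15,"ty":0,"tz":0,"ax":0,"ay":0,"az":0,"jaw":0}]' >/dev/null; python3 loc.py
```

```text
t: 13.7
ee_pos: [485.6, -55.1, 65.6]
orientation: [3.129, 0.278, 0.005]
ft_force: [-0.1, 0.4, -1.1]
width: 25.6
t 13.7 local [-35.8 -87.9] z 65.6 Floc [-0.1  0.4] -1.1
t 13.95 local [-34.1 -88. ] z 64.8 Floc [ 0.9 -0.8] -3.2
t 14.2 local [-31.5 -88.1] z 64.2 Floc [0.5 0.4] -2.4
```

```bash
for i in 1; do python3 -m inch '[{"tx":0.15,"ty":0,"tz":0,"ax":0,"ay":0,"az":0,"jaw":0},{"tx":0.15,"ty":0,"tz":0,"ax":0,"ay":0,"az":0,"jaw":0}]' >/dev/null; python3 loc.py;python3 -m inch '[{"tx":0.15,"ty":0,"tz":0,"ax":0,"ay":0,"az":0,"jaw":0},{"tx":0.15,"ty":0,"tz":0,"ax":0,"ay":0,"az":0,"jaw":0}]' >/dev/null; python3 loc.py; python3 -m inch '[{"tx":0.1,"ty":0,"tz":0,"ax":0,"ay":0,"az":0,"jaw":0},{"tx":0.1,"ty":0,"tz":0,"ax":0,"ay":0,"az":0,"jaw":0}]' >/dev/null; python3 loc.py;python3 -m inch '[{"tx":0.1,"ty":0,"tz":0,"ax":0,"ay":0,"az":0,"jaw":0}]' >/dev/null; python3 loc.py; done
```

```text
t 14.45 local [-29.6 -87.8] z 63.9 Floc [-4.1  0.2] -0.1
t 14.7 local [-27.6 -87.5] z 63.7 Floc [-6.2  0.2] 2.6
t 14.95 local [-26.5 -87.2] z 63.5 Floc [-9.   0.5] 3.5
t 15.07 local [-26.  -87.1] z 63.4 Floc [-10.    0.5] 4.2
```

```bash
python3 -m inch '[{"tx":0.1,"ty":0,"tz":0,"ax":0,"ay":0,"az":0,"jaw":0},{"tx":0.1,"ty":0,"tz":0,"ax":0,"ay":0,"az":0,"jaw":0}]' >/dev/null; python3 loc.py;python3 -m inch '[{"tx":0.1,"ty":0,"tz":0,"ax":0,"ay":0,"az":0,"jaw":0}]' >/dev/null; python3 loc.py;python3 -m inch '[{"tx":0.1,"ty":0,"tz":0,"ax":0,"ay":0,"az":0,"jaw":0}]' >/dev/null; python3 loc.py
```

```text
t 15.32 local [-25.1 -86.8] z 63.2 Floc [-13.6   1.9] 5.3
t 15.45 local [-24.5 -86.6] z 63.1 Floc [-14.7   2. ] 4.7
t 15.57 local [-24.  -86.5] z 63.0 Floc [-14.    2.1] 4.8
```

```bash
python3 -m inch '[{"tx":-2.2,"ty":0,"tz":0,"ax":0,"ay":0,"az":0,"jaw":0},{"tx":0,"ty":0,"tz":-4.6,"ax":0,"ay":0,"az":0,"jaw":0},{"tx":0,"ty":-5.8,"tz":0,"ax":0,"ay":0,"az":0,"jaw":0},{"tx":0,"ty":-5.9,"tz":0,"ax":0,"ay":0,"az":0,"jaw":0},{"tx":0,"ty":-5.9,"tz":0,"ax":0,"ay":0,"az":0,"jaw":0},{"tx":0,"ty":0,"tz":0,"ax":0,"ay":0,"az":0,"jaw":0},{"tx":0,"ty":0,"tz":4.6,"ax":0,"ay":0,"az":0,"jaw":0},{"tx":0,"ty":0,"tz":0,"ax":0,"ay":0,"az":0,"jaw":0},{"tx":0.4,"ty":0,"tz":0,"ax":0,"ay":0,"az":0,"jaw":0},{"tx":0,"ty":0,"tz":0,"ax":0,"ay":0,"az":0,"jaw":0}]'; python3 loc.py;  python3 -m inch '[{"tx":0.15,"ty":0,"tz":0,"ax":0,"ay":0,"az":0,"jaw":0},{"tx":0.15,"ty":0,"tz":0,"ax":0,"ay":0,"az":0,"jaw":0}]' >/dev/null; python3 loc.py;python3 -m inch '[{"tx":0.15,"ty":0,"tz":0,"ax":0,"ay":0,"az":0,"jaw":0},{"tx":0.15,"ty":0,"tz":0,"ax":0,"ay":0,"az":0,"jaw":0}]' >/dev/null; python3 loc.py; python3 look.py scene pics/l3.png 280 130 440 250
```

```text
t: 16.82
ee_pos: [455.7, 117.8, 65.6]
orientation: [-3.129, -0.275, -0.005]
ft_force: [0.7, -0.6, -2.4]
width: 26.1
t 16.82 local [-34.9  87.5] z 65.6 Floc [ 0.6 -0.8] -2.4
t 17.07 local [-33.1  87.9] z 64.8 Floc [-0.3 -0.1] -3.0
t 17.32 local [-30.5  88. ] z 64.2 Floc [0.2 0. ] -2.2
```

View pics/l3.png

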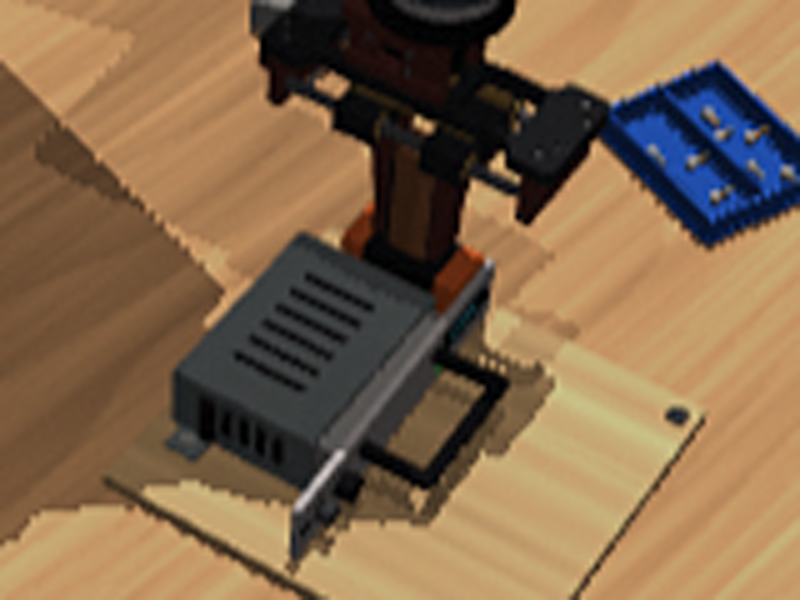

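The right side now stands visibly further out, with a gap at (340,455), and the mallet head at (455,275) is close behind the left ear. I'll go on with the left.

```bash
python3 -m inch '[{"tx":0.15,"ty":0,"tz":0,"ax":0,"ay":0,"az":0,"jaw":0},{"tx":0.15,"ty":0,"tz":0,"ax":0,"ay":0,"az":0,"jaw":0}]' >/dev/null; python3 loc.py;python3 -m inch '[{"tx":0.15,"ty":0,"tz":0,"ax":0,"ay":0,"az":0,"jaw":0},{"tx":0.15,"ty":0,"tz":0,"ax":0,"ay":0,"az":0,"jaw":0}]' >/dev/null; python3 loc.py; python3 -m inch '[{"tx":0.15,"ty":0,"tz":0,"ax":0,"ay":0,"az":0,"jaw":0},{"tx":0.15,"ty":0,"tz":0,"ax":0,"ay":0,"az":0,"jaw":0}]' >/dev/null; python3 loc.py;python3 -m inch '[{"tx":0.1,"ty":0,"tz":0,"ax":0,"ay":0,"az":0,"jaw":0},{"tx":0.1,"ty":0,"tz":0,"ax":0,"ay":0,"az":0,"jaw":0}]' >/dev/null; python3 loc.py
```

```text
t 17.62 local [-28.8  87.9] z 63.9 Floc [-4.1 -0.6] -0.8
t 17.88 local [-26.   87.8] z 63.8 Floc [-5.6 -2. ] 1.6
t 18.12 local [-24.2  87.7] z 63.6 Floc [-8.  -2.5] 1.4
t 18.38 local [-23.5  87.6] z 63.3 Floc [-11.1  -2.2] 3.5
```

```bash
python3 -m inch '[{"tx":0.1,"ty":0,"tz":0,"ax":0,"ay":0,"az":0,"jaw":0},{"tx":0.1,"ty":0,"tz":0,"ax":0,"ay":0,"az":0,"jaw":0}]' >/dev/null; python3 loc.py
```

```text
t 18.62 local [-22.4  87.4] z 63.1 Floc [-11.1  -4.4] 0.5
```

```bash
python3 -m inch '[{"tx":0.1,"ty":0,"tz":0,"ax":0,"ay":0,"az":0,"jaw":0},{"tx":0.1,"ty":0,"tz":0,"ax":0,"ay":0,"az":0,"jaw":0}]' >/dev/null; python3 loc.py
```

```text
t 18.88 local [-19.1  87.5] z 63.3 Floc [-9.6 -3.6] 2.2
```

```bash
python3 -m inch '[{"tx":0.1,"ty":0,"tz":0,"ax":0,"ay":0,"az":0,"jaw":0},{"tx":0.1,"ty":0,"tz":0,"ax":0,"ay":0,"az":0,"jaw":0}]' >/dev/null; python3 loc.py; python3 -m inch '[{"tx":0,"ty":0,"tz":0,"ax":0,"ay":0,"az":0,"jaw":0}]' >/dev/null; python3 loc.py
```

```text
t 19.12 local [-18.9  87.6] z 63.1 Floc [-14.5  -1.6] 5.7
t 19.25 local [-18.9  87.6] z 63.1 Floc [-13.5  -2. ] 4.7
```

```bash
python3 -m inch '[{"tx":-2.3,"ty":0,"tz":0,"ax":0,"ay":0,"az":0,"jaw":0},{"tx":0,"ty":0,"tz":-4.6,"ax":0,"ay":0,"az":0,"jaw":0},{"tx":0,"ty":5.8,"tz":0,"ax":0,"ay":0,"az":0,"jaw":0},{"tx":0,"ty":5.9,"tz":0,"ax":0,"ay":0,"az":0,"jaw":0},{"tx":0,"ty":5.9,"tz":0,"ax":0,"ay":0,"az":0,"jaw":0},{"tx":0,"ty":0,"tz":0,"ax":0,"ay":0,"az":0,"jaw":0},{"tx":0,"ty":0,"tz":4.6,"ax":0,"ay":0,"az":0,"jaw":0},{"tx":0,"ty":0,"tz":0,"ax":0,"ay":0,"az":0,"jaw":0},{"tx":0.2,"ty":0,"tz":0,"ax":0,"ay":0,"az":0,"jaw":0},{"tx":0.2,"ty":0,"tz":0,"ax":0,"ay":0,"az":0,"jaw":0}]'; python3 loc.py;  python3 -m inch '[{"tx":0.15,"ty":0,"tz":0,"ax":0,"ay":0,"az":0,"jaw":0},{"tx":0.15,"ty":0,"tz":0,"ax":0,"ay":0,"az":0,"jaw":0}]' >/dev/null; python3 loc.py;python3 -m inch '[{"tx":0.15,"ty":0,"tz":0,"ax":0,"ay":0,"az":0,"jaw":0},{"tx":0.15,"ty":0,"tz":0,"ax":0,"ay":0,"az":0,"jaw":0}]' >/dev/null; python3 loc.py; python3 -m inch '[{"tx":0.1,"ty":0,"tz":0,"ax":0,"ay":0,"az":0,"jaw":0},{"tx":0.1,"ty":0,"tz":0,"ax":0,"ay":0,"az":0,"jaw":0}]' >/dev/null; python3 loc.py
```

```text
t: 20.5
ee_pos: [490.1, -54.2, 65.6]
orientation: [3.129, 0.278, 0.004]
ft_force: [0.2, 0.2, -1.7]
width: 26.1
t 20.5 local [-31.2 -87.9] z 65.6 Floc [0.2 0.1] -1.7
t 20.75 local [-29. -88.] z 64.8 Floc [-0.2  0.1] -2.2
t 21.0 local [-26.5 -88. ] z 64.2 Floc [ 0.9 -0.6] -2.3
t 21.25 local [-25.3 -87.9] z 64.0 Floc [-2.9 -1.3] 0.2
```

```bash
python3 -m inch '[{"tx":0.15,"ty":0,"tz":0,"ax":0,"ay":0,"az":0,"jaw":0},{"tx":0.15,"ty":0,"tz":0,"ax":0,"ay":0,"az":0,"jaw":0}]' >/dev/null; python3 loc.py;python3 -m inch '[{"tx":0.15,"ty":0,"tz":0,"ax":0,"ay":0,"az":0,"jaw":0},{"tx":0.15,"ty":0,"tz":0,"ax":0,"ay":0,"az":0,"jaw":0}]' >/dev/null; python3 loc.py; python3 -m inch '[{"tx":0.15,"ty":0,"tz":0,"ax":0,"ay":0,"az":0,"jaw":0},{"tx":0.15,"ty":0,"tz":0,"ax":0,"ay":0,"az":0,"jaw":0}]' >/dev/null; python3 loc.py;python3 -m inch '[{"tx":0.1,"ty":0,"tz":0,"ax":0,"ay":0,"az":0,"jaw":0},{"tx":0.1,"ty":0,"tz":0,"ax":0,"ay":0,"az":0,"jaw":0}]' >/dev/null; python3 loc.py
```

```text
t 21.5 local [-22.3 -87.7] z 63.9 Floc [-2.4  0.3] -2.3
t 21.75 local [-18.2 -88. ] z 64.2 Floc [-1.6  0.7] -1.8
t 22.0 local [-16.9 -87.8] z 63.9 Floc [-5.8  1.4] 1.4
t 22.25 local [-15.5 -87.4] z 63.8 Floc [-6.1  2.2] 0.7
```

```bash
python3 -m inch '[{"tx":-2,"ty":0,"tz":0,"ax":0,"ay":0,"az":0,"jaw":0},{"tx":0,"ty":0,"tz":-4.6,"ax":0,"ay":0,"az":0,"jaw":0},{"tx":0,"ty":-5.8,"tz":0,"ax":0,"ay":0,"az":0,"jaw":0},{"tx":0,"ty":-5.9,"tz":0,"ax":0,"ay":0,"az":0,"jaw":0},{"tx":0,"ty":-5.9,"tz":0,"ax":0,"ay":0,"az":0,"jaw":0},{"tx":0,"ty":0,"tz":0,"ax":0,"ay":0,"az":0,"jaw":0},{"tx":0,"ty":0,"tz":4.6,"ax":0,"ay":0,"az":0,"jaw":0},{"tx":0,"ty":0,"tz":0,"ax":0,"ay":0,"az":0,"jaw":0}]'; python3 loc.py
cat > panel.py <<'E'
from h import *
import sys
n="scene"; im,d=viewer.get_image(n); cv2.imwrite(sys.argv[1],im[:,:,::-1]); W=cloud(n,d); a=np.radians(10.1); c,s=np.cos(a),np.sin(a)
L=(W[...,:2]-[506.6,36.4])@np.array([[c,-s],[s,c]]); z=W[...,2]   # scene-camera own mouth estimate
m=(abs(L[...,1])<103)&(L[...,0]>4)&(L[...,0]<float(sys.argv[2]) if len(sys.argv)>2 else L[...,0]<45)&(abs(L[...,1])<103)&(z>44)&(z<60)&(d>0)
P=L[m]; f=np.polyfit(P[:,1],P[:,0],1); r=P[:,0]-np.polyval(f,P[:,1]); k=abs(r)<6; f=np.polyfit(P[k,1],P[k,0],1)
print(k.sum(),"panel mid x (mean of rear/front face ~ +2.5..5)",round(f[1],1),"skew deg",round(-np.degrees(np.arctan(f[0])),2),"at +-86:",np.round(np.polyval(f,[86,-86]),1))
E
python3 panel.py pics/p1.png
```

```text
t: 23.25
ee_pos: [455.3, 117.6, 62.3]
orientation: [3.129, 0.276, -0.008]
ft_force: [-0.9, -0.8, -3.1]
width: 25.9
t 23.25 local [-35.3  87.4] z 62.3 Floc [-1.  -0.6] -3.1
166 panel mid x (mean of rear/front face ~ +2.5..5) 19.3 skew deg 0.71 at +-86: [18.2 20.4]
```

```bash
python3 -m inch '[{"tx":0.3,"ty":0,"tz":-0.15,"ax":0,"ay":0,"az":0,"jaw":0},{"tx":0.3,"ty":0,"tz":0,"ax":0,"ay":0,"az":0,"jaw":0},{"tx":0.2,"ty":0,"tz":0,"ax":0,"ay":0,"az":0,"jaw":0},{"tx":0.1,"ty":0,"tz":0,"ax":0,"ay":0,"az":0,"jaw":0},{"tx":0.1,"ty":0,"tz":0,"ax":0,"ay":0,"az":0,"jaw":0}]'>/dev/null; python3 loc.py;  python3 -m inch '[{"tx":0.15,"ty":0,"tz":0,"ax":0,"ay":0,"az":0,"jaw":0},{"tx":0.15,"ty":0,"tz":0,"ax":0,"ay":0,"az":0,"jaw":0}]' >/dev/null; python3 loc.py;python3 -m inch '[{"tx":0.15,"ty":0,"tz":0,"ax":0,"ay":0,"az":0,"jaw":0},{"tx":0.15,"ty":0,"tz":0,"ax":0,"ay":0,"az":0,"jaw":0}]' >/dev/null; python3 loc.py; python3 -m inch '[{"tx":0.1,"ty":0,"tz":0,"ax":0,"ay":0,"az":0,"jaw":0},{"tx":0.1,"ty":0,"tz":0,"ax":0,"ay":0,"az":0,"jaw":0}]' >/dev/null; python3 loc.py
```

```text
t 23.93 local [-23.6  88. ] z 65.8 Floc [-0.1 -0.2] -2.1
t 24.18 local [-20.6  88. ] z 65.6 Floc [-0.1  1. ] -1.8
t 24.43 local [-18.1  87.9] z 65.5 Floc [-1.7 -0.9] -2.0
t 24.68 local [-15.9  87.9] z 65.6 Floc [-2.2 -1.7] -2.2
```

```bash
python3 -m inch '[{"tx":0.1,"ty":0,"tz":0,"ax":0,"ay":0,"az":0,"jaw":0},{"tx":0.1,"ty":0,"tz":0,"ax":0,"ay":0,"az":0,"jaw":0}]' >/dev/null; python3 loc.py; python3 -m inch '[{"tx":0.1,"ty":0,"tz":0,"ax":0,"ay":0,"az":0,"jaw":0},{"tx":0.1,"ty":0,"tz":0,"ax":0,"ay":0,"az":0,"jaw":0}]' >/dev/null; python3 loc.py; python3 -m inch '[{"tx":-1.5,"ty":0,"tz":0,"ax":0,"ay":0,"az":0,"jaw":0},{"tx":-1,"ty":0,"tz":-4.0,"ax":0,"ay":0,"az":0,"jaw":0},{"tx":0,"ty":0,"tz":-4,"ax":0,"ay":0,"az":0,"jaw":0},{"tx":0,"ty":0,"tz":0,"ax":0,"ay":0,"az":0,"jaw":0}]'; python3 panel.py pics/p2.png; python3 plan.py 461.5,-334.2,120,-16.5 461.5,-334.2,46,-16.5
```

```text
t 24.93 local [-14.9  87.9] z 65.4 Floc [-6.2 -0.6] 1.8
t 25.18 local [-13.8  87.8] z 65.2 Floc [-5.8 -2.2] 0.6
t: 25.68
ee_pos: [456.0, 118.6, 148.3]
orientation: [-3.128, -0.277, -0.012]
ft_force: [-0.1, 0.4, -2.0]
width: 25.8
146 panel mid x (mean of rear/front face ~ +2.5..5) 20.0 skew deg -1.03 at +-86: [21.6 18.5]
now [454.8 118.3 146.7] 10.12 z axis [ 0.004  0.001 -1.   ] F [ 0.3  0.4 -2.1]
tx -0.91 ty 5.58 tz 0.33 az 3.33
tx -0.59 ty 5.63 tz 0.33 az 3.33
tx -0.26 ty 5.65 tz 0.33 az 3.33
tx 0.07 ty 5.66 tz 0.33 az 3.33
tx 0.40 ty 5.64 tz 0.33 az 3.33
tx 0.73 ty 5.61 tz 0.33 az 3.33
tx 1.05 ty 5.56 tz 0.33 az 3.33
tx 1.37 ty 5.49 tz 0.33 az 3.33
--
tx 0.00 ty 0.00 tz 3.70 az -0.00
tx 0.00 ty 0.00 tz 3.70 az -0.00
--
```

```bash
sed -e 's/im,d=viewer.get_image(n); cv2.imwrite(sys.argv\[1\],im\[:,:,::-1\])/d=np.load("scene_d.npy")/' -e 's/>4)/>-1)/' panel.py > p0.py; python3 p0.py x; sed -e 's/(z>44)&(z<60)/(z>30)\&(z<46)/' -e 's/>4)/>-1)/' panel.py > pf.py;  sed -i 's/im,d=viewer.get_image(n); cv2.imwrite(sys.argv\[1\],im\[:,:,::-1\])/d=np.load("scene_d.npy")/' pf.py; python3 pf.py x 14
```

```text
208 panel mid x (mean of rear/front face ~ +2.5..5) 7.6 skew deg -0.03 at +-86: [7.7 7.6]
132 panel mid x (mean of rear/front face ~ +2.5..5) 9.4 skew deg 0.11 at +-86: [9.3 9.6]
```

View pics/p2.png

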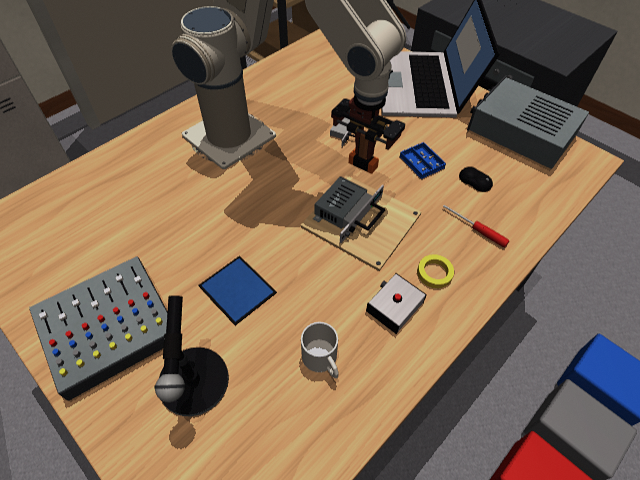

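```bash
sed -i 's/&(z>44)/\&(abs(L[...,1])>66)\&(z>38)/' panel.py p0.py; python3 p0.py x; python3 panel.py pics/p3.png
```

```text
94 panel mid x (mean of rear/front face ~ +2.5..5) 8.1 skew deg 0.02 at +-86: [8.  8.1]
98 panel mid x (mean of rear/front face ~ +2.5..5) 26.7 skew deg -0.63 at +-86: [27.6 25.7]
```

Calibrated against the first picture, the panel has come forward about 18.6 mm. Its origin is therefore about 21 mm out, past 16, and it moved at 2–6 N. The buffers have let go, so I'll put the mallet back.

```bash
python3 -m inch '[{"tx":-0.91,"ty":5.58,"tz":0.33,"ax":0,"ay":0,"az":3.33,"jaw":0},{"tx":-0.59,"ty":5.63,"tz":0.33,"ax":0,"ay":0,"az":3.33,"jaw":0},{"tx":-0.26,"ty":5.65,"tz":0.33,"ax":0,"ay":0,"az":3.33,"jaw":0},{"tx":0.07,"ty":5.66,"tz":0.33,"ax":0,"ay":0,"az":3.33,"jaw":0},{"tx":0.4,"ty":5.64,"tz":0.33,"ax":0,"ay":0,"az":3.33,"jaw":0},{"tx":0.73,"ty":5.61,"tz":0.33,"ax":0,"ay":0,"az":3.33,"jaw":0},{"tx":1.05,"ty":5.56,"tz":0.33,"ax":0,"ay":0,"az":3.33,"jaw":0},{"tx":1.37,"ty":5.49,"tz":0.33,"ax":0,"ay":0,"az":3.33,"jaw":0},{"tx":0,"ty":0,"tz":3,"ax":0,"ay":0,"az":0,"jaw":0},{"tx":0,"ty":0,"tz":0,"ax":0,"ay":0,"az":0,"jaw":0},{"tx":0,"ty":0,"tz":0,"ax":0,"ay":0,"az":0,"jaw":0}]'; python3 plan.py 461.5,-335,48,-16.5; python3 look.py scene pics/l4.png 170 200 310 305
```

```text
t: 27.15
ee_pos: [460.1, -333.6, 88.6]
orientation: [-3.108, 0.45, 0.003]
ft_force: [0.5, -0.5, -1.5]
width: 25.8
now [ 460.1 -333.6   88.6] -16.49 z axis [-0.002  0.001 -1.   ] F [ 0.5 -0.5 -1.5]
tx 0.18 ty 0.09 tz 4.06 az 0.01
--
```

View pics/l4.png

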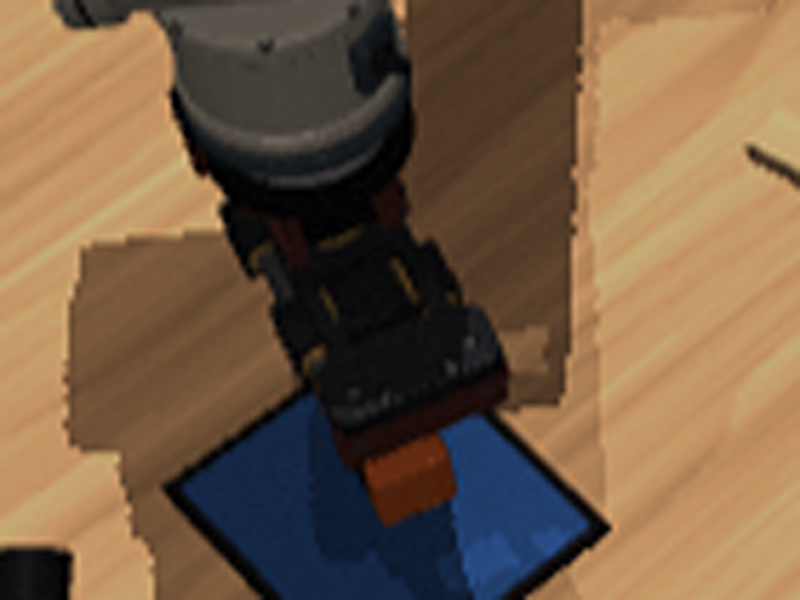

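The mallet's orange face at (410,480) hangs over the mat. I'll lower it and feel for the mat.

```bash
python3 -m inch '[{"tx":0.1,"ty":0.1,"tz":2.5,"ax":0,"ay":0,"az":0,"jaw":0},{"tx":0,"ty":0,"tz":1.4,"ax":0,"ay":0,"az":0,"jaw":0},{"tx":0,"ty":0,"tz":0.1,"ax":0,"ay":0,"az":0,"jaw":0},{"tx":0,"ty":0,"tz":0.1,"ax":0,"ay":0,"az":0,"jaw":0}]'; python3 -m inch '[{"tx":0,"ty":0,"tz":0.1,"ax":0,"ay":0,"az":0,"jaw":0},{"tx":0,"ty":0,"tz":0.05,"ax":0,"ay":0,"az":0,"jaw":0}]'
```

```text
t: 27.7
ee_pos: [461.6, -335.9, 48.8]
orientation: [3.109, -0.451, 0.001]
ft_force: [1.0, -1.0, -2.1]
width: 26.0
t: 27.95
ee_pos: [461.4, -336.0, 47.2]
orientation: [3.109, -0.452, 0.001]
ft_force: [-0.2, 0.1, -1.6]
width: 25.8
```

```bash
python3 -m inch '[{"tx":0,"ty":0,"tz":0.1,"ax":0,"ay":0,"az":0,"jaw":0},{"tx":0,"ty":0,"tz":0.08,"ax":0,"ay":0,"az":0,"jaw":0},{"tx":0,"ty":0,"tz":0,"ax":0,"ay":0,"az":0,"jaw":0}]'
```

```text
t: 28.32
ee_pos: [461.3, -335.9, 45.2]
orientation: [3.109, -0.452, 0.0]
ft_force: [-0.6, 1.0, 1.8]
width: 25.6
```

```bash
python3 -m inch '[{"tx":0,"ty":0,"tz":0,"ax":0,"ay":0,"az":0,"jaw":1},{"tx":0,"ty":0,"tz":0,"ax":0,"ay":0,"az":0,"jaw":1},{"tx":0,"ty":0,"tz":0,"ax":0,"ay":0,"az":0,"jaw":1},{"tx":0,"ty":0,"tz":0,"ax":0,"ay":0,"az":0,"jaw":1},{"tx":0,"ty":0,"tz":-2,"ax":0,"ay":0,"az":0,"jaw":1},{"tx":0,"ty":0,"tz":-5,"ax":0,"ay":0,"az":0,"jaw":1},{"tx":0,"ty":0,"tz":-5,"ax":0,"ay":0,"az":0,"jaw":0.36},{"tx":0,"ty":0,"tz":0,"ax":0,"ay":0,"az":0,"jaw":0.36}]'
cat > bar.py <<'E'
from h import *
a=np.radians(10.1); c,s=np.cos(a),np.sin(a)
for n,O in(("top",[504.1,39.1]),("scene",[506.6,36.4])):
    im,d=viewer.get_image(n); W=cloud(n,d); L=(W[...,:2]-O)@np.array([[c,-s],[s,c]]); z=W[...,2]
    cv2.imwrite(f"pics/b_{n}.png",im[:,:,::-1])
    m=(abs(L[...,1])<36)&(L[...,0]>50)&(L[...,0]<200)&(z>24)&(z<52)&(d>0)&(im.max(-1)<100)
    P=L[m]
    if m.sum()<6: print(n,m.sum()); continue
    f=np.polyfit(P[:,1],P[:,0],1); print(n,m.sum(),"bar x med",np.round(np.median(P[:,0]),1),"fit",np.round(f,3),"y",np.round(np.percentile(P[:,1],[5,95]),1),"z",np.round(np.percentile(z[m],[10,50,90]),1))
    e=(abs(L[...,1])>66)&(abs(L[...,1])<110)&(L[...,0]>4)&(L[...,0]<160)&(z>38)&(z<60)&(d>0)
    print("  ears",[np.round(np.median(L[e&(k*L[...,1]>0)],0),1).tolist() for k in(1,-1)], "mallet: handle top", np.round(np.median(W[(W[...,0]>400)&(W[...,0]<520)&(W[...,1]>-390)&(W[...,1]<-290)&(z>105)&(z<125)],0),1) if n=="top" else "")
E
python3 bar.py
```

```text
t: 29.32
ee_pos: [463.6, -337.6, 170.4]
orientation: [3.105, -0.451, 0.013]
ft_force: [-0.3, -0.9, -0.3]
width: 69.5
top 90 bar x med 66.9 fit [-9.0000e-03  6.6802e+01] y [-31.6  34. ] z [36.8 41.2 45.6]
  ears [[25.1, 86.0], [22.8, -84.8]] mallet: handle top [nan nan nan]
scene 86 bar x med 69.2 fit [-5.6000e-02  6.8379e+01] y [-33.4  34.6] z [39.7 42.8 46. ]
  ears [[28.3, 86.5], [25.6, -87.4]] mallet: handle top
  return _methods._mean(a, axis=axis, dtype=dtype,
  ret = um.true_divide(
```

```bash
python3 plan.py 571.9,49.6,120,10.1
```

```text
now [ 461.4 -335.9  166.3] -16.52 z axis [ 0.002 -0.001 -1.   ] F [-0.2  0.1 -0.7]
tx -0.05 ty -5.73 tz 0.66 az -3.80
tx 0.33 ty -5.72 tz 0.66 az -3.80
tx 0.71 ty -5.69 tz 0.66 az -3.80
tx 1.08 ty -5.63 tz 0.66 az -3.80
tx 1.45 ty -5.54 tz 0.66 az -3.80
tx 1.82 ty -5.43 tz 0.66 az -3.80
tx 2.17 ty -5.30 tz 0.66 az -3.80
--
```

View pics/b_scene.png

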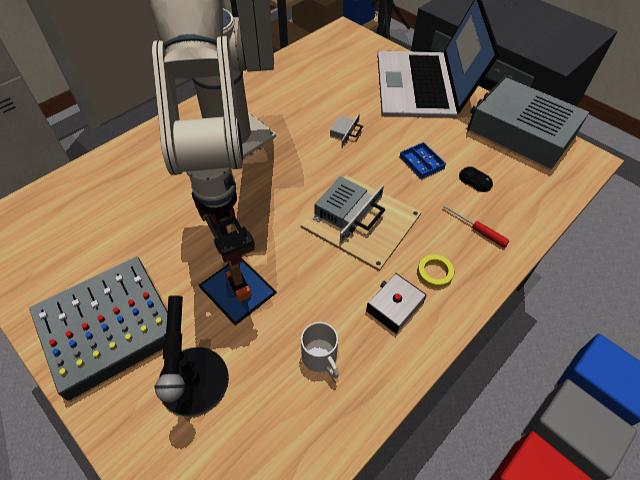

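The mallet stands upright on the mat at (238,283), the gripper is clear of it, and the bar is visible at (370,215). I'll move to the bar.

```bash
python3 -m inch '[{"tx":-0.05,"ty":-5.73,"tz":0,"ax":0,"ay":0,"az":-3.8,"jaw":0.36},{"tx":0.33,"ty":-5.72,"tz":0.5,"ax":0,"ay":0,"az":-3.8,"jaw":0.36},{"tx":0.71,"ty":-5.69,"tz":0.8,"ax":0,"ay":0,"az":-3.8,"jaw":0.36},{"tx":1.08,"ty":-5.63,"tz":0.8,"ax":0,"ay":0,"az":-3.8,"jaw":0.36},{"tx":1.45,"ty":-5.54,"tz":0.8,"ax":0,"ay":0,"az":-3.8,"jaw":0.36},{"tx":1.82,"ty":-5.43,"tz":0.8,"ax":0,"ay":0,"az":-3.8,"jaw":0.36},{"tx":2.17,"ty":-5.3,"tz":0.8,"ax":0,"ay":0,"az":-3.8,"jaw":0.36},{"tx":0,"ty":0,"tz":0,"ax":0,"ay":0,"az":0,"jaw":0.36},{"tx":0,"ty":0,"tz":0,"ax":0,"ay":0,"az":0,"jaw":0.36}]'; python3 plan.py 571.9,49.6,70,10.1 571.9,49.6,21,10.1
```

```text
t: 30.55
ee_pos: [570.7, 49.4, 118.9]
orientation: [3.129, 0.276, -0.004]
ft_force: [-0.4, -0.7, 0.2]
width: 31.4
now [570.7  49.4 118.9] 10.09 z axis [-0.003 -0.    -1.   ] F [-0.4 -0.7  0.2]
tx 0.12 ty 0.00 tz 4.89 az -0.01
--
tx 0.00 ty 0.00 tz 4.90 az -0.00
--
```

```bash
python3 -m inch '[{"tx":0.12,"ty":0,"tz":4.9,"ax":0,"ay":0,"az":0,"jaw":0.36},{"tx":0,"ty":0,"tz":2.0,"ax":0,"ay":0,"az":0,"jaw":0.36},{"tx":0,"ty":0,"tz":1.5,"ax":0,"ay":0,"az":0,"jaw":0.36},{"tx":0,"ty":0,"tz":1.2,"ax":0,"ay":0,"az":0,"jaw":0.36},{"tx":0,"ty":0,"tz":0,"ax":0,"ay":0,"az":0,"jaw":0.36}]'; python3 loc.py
```

```text
t: 31.18
ee_pos: [572.8, 49.7, 23.6]
orientation: [-3.129, -0.275, 0.001]
ft_force: [-0.2, 0.6, -0.7]
width: 31.5
t 31.18 local [68.4 -0.1] z 23.6 Floc [-0.1  0.6] -0.7
```

```bash
python3 -m inch '[{"tx":0,"ty":0,"tz":0.1,"ax":0,"ay":0,"az":0,"jaw":0},{"tx":0,"ty":0,"tz":0,"ax":0,"ay":0,"az":0,"jaw":0},{"tx":0,"ty":0,"tz":0,"ax":0,"ay":0,"az":0,"jaw":0},{"tx":0,"ty":0,"tz":0,"ax":0,"ay":0,"az":0,"jaw":0}]'; python3 -m inch '[{"tx":0.3,"ty":0,"tz":0,"ax":0,"ay":0,"az":0,"jaw":0},{"tx":0.3,"ty":0,"tz":0,"ax":0,"ay":0,"az":0,"jaw":0},{"tx":0.4,"ty":0,"tz":0,"ax":0,"ay":0,"az":0,"jaw":0}]'; python3 loc.py
```

```text
t: 31.68
ee_pos: [573.1, 50.0, 23.4]
orientation: [-3.129, -0.276, -0.001]
ft_force: [-2.3, 0.0, 1.7]
width: 9.2
t: 32.05
ee_pos: [582.6, 51.6, 22.7]
orientation: [3.129, 0.276, -0.002]
ft_force: [-3.8, -0.8, 1.4]
width: 8.9
t 32.05 local [78.4  0.1] z 22.7 Floc [-3.8 -0.1] 1.4
```

Bar gripped (about 9 mm) and sliding at about 4 N. I'll draw it out.

```bash
python3 -m inch '[{"tx":0.7,"ty":0,"tz":0,"ax":0,"ay":0,"az":0,"jaw":0},{"tx":0.7,"ty":0,"tz":0,"ax":0,"ay":0,"az":0,"jaw":0},{"tx":0.7,"ty":0,"tz":0,"ax":0,"ay":0,"az":0,"jaw":0},{"tx":0.7,"ty":0,"tz":0,"ax":0,"ay":0,"az":0,"jaw":0}]'; python3 loc.py;  python3 -m inch '[{"tx":0.7,"ty":0,"tz":0,"ax":0,"ay":0,"az":0,"jaw":0},{"tx":0.7,"ty":0,"tz":0,"ax":0,"ay":0,"az":0,"jaw":0},{"tx":0.7,"ty":0,"tz":0,"ax":0,"ay":0,"az":0,"jaw":0},{"tx":0.7,"ty":0,"tz":0,"ax":0,"ay":0,"az":0,"jaw":0},{"tx":0.6,"ty":0,"tz":0,"ax":0,"ay":0,"az":0,"jaw":0},{"tx":0,"ty":0,"tz":0,"ax":0,"ay":0,"az":0,"jaw":0},{"tx":0,"ty":0,"tz":0,"ax":0,"ay":0,"az":0,"jaw":0}]'; python3 loc.py
```

```text
t: 32.55
ee_pos: [611.0, 56.6, 22.9]
orientation: [3.129, 0.276, 0.0]
ft_force: [-3.9, -0.8, 1.0]
width: 8.8
t 32.55 local [107.3   0. ] z 22.9 Floc [-3.9 -0.1] 1.0
t: 33.42
ee_pos: [645.2, 62.7, 23.5]
orientation: [-3.129, -0.276, -0.004]
ft_force: [1.0, 1.5, 1.9]
width: 9.1
t 33.42 local [142.  -0.] z 23.5 Floc [1.2 1.3] 1.9
```

```bash
python3 -m inch '[{"tx":0,"ty":0,"tz":0,"ax":0,"ay":0,"az":0,"jaw":0.34},{"tx":0,"ty":0,"tz":0,"ax":0,"ay":0,"az":0,"jaw":0.34},{"tx":0,"ty":0,"tz":0,"ax":0,"ay":0,"az":0,"jaw":0.34},{"tx":0,"ty":0,"tz":-1,"ax":0,"ay":0,"az":0,"jaw":0.34},{"tx":0,"ty":0,"tz":-4,"ax":0,"ay":0,"az":0,"jaw":0.34},{"tx":0,"ty":0,"tz":-6,"ax":0,"ay":0,"az":0,"jaw":0.34},{"tx":0,"ty":0,"tz":-6,"ax":0,"ay":0,"az":0,"jaw":0.34},{"tx":-4,"ty":-4.5,"tz":-1,"ax":0,"ay":0,"az":0,"jaw":0.34},{"tx":-4,"ty":-4.5,"tz":0,"ax":0,"ay":0,"az":0,"jaw":0.34},{"tx":-4,"ty":-4.5,"tz":0,"ax":0,"ay":0,"az":0,"jaw":0.34},{"tx":-4,"ty":-4.5,"tz":0,"ax":0,"ay":0,"az":0,"jaw":0.34},{"tx":-4,"ty":-4.5,"tz":0,"ax":0,"ay":0,"az":0,"jaw":0.34}]'; python3 -m inch '[{"tx":0,"ty":-6,"tz":0,"ax":0,"ay":0,"az":0,"jaw":0.34},{"tx":0,"ty":0,"tz":0,"ax":0,"ay":0,"az":0,"jaw":0.34},{"tx":0,"ty":0,"tz":0,"ax":0,"ay":0,"az":0,"jaw":0.34}]'; python3 bar.py
python3 - <<'E'
from h import *
a=np.radians(10.1); c,s=np.cos(a),np.sin(a)
im,d=viewer.get_image("top"); W=cloud("top",d); L=(W[...,:2]-[504.1,39.1])@np.array([[c,-s],[s,c]]); z=W[...,2]
g=(abs(L[...,1])<50)&(z>40)&(z<60)&(d>0)&(L[...,0]>-95)&(L[...,0]<160)
h,e=np.histogram(L[g][:,0],bins=np.arange(-100,160,5)); print([(int(b),int(k)) for b,k in zip(e,h)])
q=(W[...,0]>400)&(W[...,0]<520)&(W[...,1]>-390)&(W[...,1]<-290)&(d>0); print("mallet top",np.round(np.median(W[q&(z>105)],0),1),np.round(cv2.minAreaRect(W[q&(z>32)&(z<44)][:,:2].astype(np.float32))[0],1))
print("chassis z",np.round(np.median(z[(abs(L[...,1])<50)&(abs(L[...,0]-60)<25)]),1))
E
```

```text
t: 34.92
ee_pos: [406.2, 250.0, 203.8]
orientation: [-3.129, -0.275, -0.002]
ft_force: [0.4, 0.3, 0.9]
width: 29.9
t: 35.3
ee_pos: [397.0, 308.1, 203.3]
orientation: [3.129, 0.278, 0.0]
ft_force: [0.0, -0.8, 0.1]
width: 29.6
top 105 bar x med 139.6 fit [-9.30000e-02  1.34931e+02] y [-31.9  34.7] z [38.  41.8 46. ]
  ears [[98.2, 86.4], [97.6, -84.0]] mallet: handle top [ 458.8 -331.5  115.1]
scene 163 bar x med 137.4 fit [-3.70000e-02  1.24696e+02] y [-31.9  35.2] z [31.1 42.5 46.2]
  ears [[101.3, 83.2], [100.7, -87.4]] mallet: handle top 
[(-100, 0), (-95, 1), (-90, 75), (-85, 63), (-80, 64), (-75, 60), (-70, 61), (-65, 66), (-60, 60), (-55, 63), (-50, 61), (-45, 59), (-40, 60), (-35, 63), (-30, 58), (-25, 64), (-20, 59), (-15, 59), (-10, 62), (-5, 59), (0, 5), (5, 0), (10, 0), (15, 57), (20, 61), (25, 62), (30, 60), (35, 64), (40, 53), (45, 63), (50, 66), (55, 51), (60, 60), (65, 63), (70, 61), (75, 59), (80, 59), (85, 58), (90, 60), (95, 77), (100, 20), (105, 9), (110, 11), (115, 7), (120, 10), (125, 8), (130, 11), (135, 30), (140, 41), (145, 7), (150, 0)]
mallet top [ 458.8 -332.2  114.1] [ 459.1 -332.8]
chassis z 47.7
```

View pics/b_scene.png

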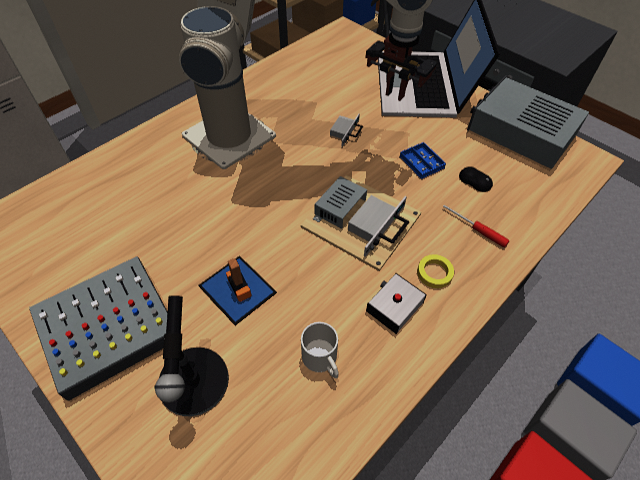

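The receiver lies flat on the board at (380,220), with a 15 mm gap between the sleeve and the chassis. The mallet stands on the mat at (238,283), and the arm touches nothing.

```bash
python3 -c "
from workcell import ctrl; print(ctrl.close_job())"
```

```text
the job is handed in; nothing more can be done
None
```

The job is done and handed in. The receiver is out of its sleeve and flat on the board, and the mallet is back standing on its mat. It was handed in at about 35.5 s of the 72 s; no verdict was reported.

**Tapping:** I pushed with the mallet behind the right and left ears by turns, three times each, changing sides as it bound at about 14–15 N. The highest force I read was 15.6 N, against the 22 N limit. By the last two pushes it moved at about 2–6 N and stood about 21 mm out, so the buffers had let go.

**Drawing out:** I put the mallet back on the mat first. Then I gripped the black bar, drew the receiver out at about 4 N, let go and moved the arm clear.

**Last checks:**
- **Receiver:** the top camera showed about 15 mm between the sleeve's mouth and the rear of the chassis. Chassis top was at 47.7 mm, as it should be lying flat, and the panel was square to within about 0.5°.
- **Mallet:** it was upright and within about 1 mm of where it started.
- **Other things:** by eye in the last picture, nothing else had moved. I did not measure their positions.

**Disagreements:**
- My first camera estimate put the receiver only about 15–16 mm out, because the fit had picked up the chassis top. Refitting on the ears alone agreed with the mallet contact.
- The two cameras differ by about 3 mm, so I averaged them.

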